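# Hold a sprung transducer rod at its length mark for a calibration reading

## Task

The displacement transducer needs a calibration reading: first flip the red toggle on the grey isolator box over to its on side (the green dot), then pull the transducer's sprung rod out by its black knob until the red ring on the rod is level with the yellow pointer. Keep holding it there for the reading: the program finishes with the gripper still holding the rod at the mark. Do not shift the yellow pointer, and leave the timer, the dish and the forceps where they lie.

Things in the scene. Friction and masses are not known exactly. Their poses are not given: they have to be found in the camera images.
- isolator: Grey isolator box fixed to the table, 90 (x) x 64 (y) x 44 (z) mm. Origin: centre of its underside. Its x axis points from the off side (white dot on the top) to the on side (green dot, and a 12 mm cable gland on that end). The toggle's hinge is on top, 52 mm up, along the box's y axis, between two steel cheeks 58 mm high.
- toggle (a joint): Toggle angle in rad: 0 = off (leaning 40 degrees to the box's -x side), 1.4 = on (leaning 40 degrees to the +x side). Over-centre: its bar is heavy, so past the upright (0.7) it falls to the other end and stays there; about 1.5 N at the bar moves it.
- toggle_bar (a point): Centre of the toggle's red cross bar, 14 mm thick and 36 mm long along the box's y axis, on a 9 mm steel stem 60 mm from the hinge. At off it stands at x = -39 mm, z = 98 mm in the box's frame, at on at x = +39 mm, z = 98 mm. The bar can be pushed over from the -x side with closed fingers.
- transducer: Displacement transducer on its calibration base, fixed to the table: aluminium base plate 215 x 70 x 12 mm (x from -100 to +115 mm), two blue clamp blocks 96 mm high (x from 10 to 100 mm) that hold a steel barrel of 26 mm diameter. Origin: on the underside of the base, below the barrel's mouth. The barrel's axis is along x, 75 mm up; the rod comes out of the mouth to -x.
- draw_rod: Sprung 11 mm rod, slides out along the transducer's -x (same axes). Origin: on its axis, 75 mm up, mid of the black knob's neck (18 mm diameter, 30 mm long; pinch it from above; home: 115 mm before the barrel's mouth). Flange before the neck (-x) 38 mm diameter, 8 mm thick; behind it 28 mm, 5 mm thick. Spring pulls it back: 3 N at home, 9.5 N at 70 mm out; stop at 85 mm.
- red_ring (a point): Centre of the red ring, 17 mm diameter, 6 mm wide, on the rod, 103 mm behind the middle of the knob's neck. Rod home: 12 mm in front of the barrel's mouth (x = -12 mm in the transducer's frame).
- pointer_mark (a point): The yellow pointer's mark, on the rod's axis between its two upright blades (6 mm wide along x, 18 mm either side of the axis, 78 mm high). Here the red ring's centre must come; it stands 30 to 70 mm in front of the home ring and can slide along its track if knocked. Axes as the transducer's.
- bench_timer: White bench timer, 62 x 64 x 18 mm, loose; origin at the centre of its underside. To be left alone.
- loose_dish: Closed petri dish, 90 mm across and 14 mm high, loose; origin at the centre of its underside. To be left alone.
- forceps: Steel forceps, 14 x 139 x 10 mm, long axis y, lying loose; origin under its middle. To be left alone.
Mind the look-alikes: they are no part of the job. There is more than one size of the isolator; the job needs the smallest.

How it is judged:
By the outcome, as a careful person would: the job done as asked, in the order asked, and still so for the second after the job is handed in, while the arm keeps its last pose, push and grip.
It also fails if it takes over 45 s, if anything falls off the work surface, if the arm or the gripper's body presses on something with over 40 N, if the wrist force passes 120 N, or if a joint passes its speed limit or range.

## Robot

A 7-joint arm with a two-finger parallel gripper is mounted at the origin on a cart in front of the work surface, level with it; the furniture and walls round the work are solid. World frame = base frame: x ahead of the robot, y to its left, z up, the work surface at z = 0. Lengths are in mm, angles in rad, forces in N, time in s.
With the tool pointing down it reaches from about 400 to 900 mm from the base axis. Payload 5.6 kg.
Tool frame: the origin (TCP) lies at the very end of the fingers, on their centre line; the grasp point (between the pads) lies 19 mm behind it; z points along the fingers, y is the line along which they close (so a half turn about z gives the same grasp; the last joint's range is limited). The gripper opens to 92 mm and grips with 3 to 60 N. Pads are 20 mm wide; open, the fingers measure 128 mm over their backs; the gripper's body (75 mm by 189 mm) begins 69 mm behind the grasp point.
Start: joints at [1.209, 0.468, -0.012, 1.603, 0.006, 1.071, -0.056], TCP at [203.686, -617.269, 214.592] pointing down, gripper open.
Joint ranges: [-2.53, 2.53], [-0.31, 2.02], [-1.57, 1.55], [0.28, 2.44], [-1.29, 4.43], [0.15, 1.84], [-2.92, 2.92]. Speed limits (rad/s): [2.57, 2.57, 3.14, 3.14, 3.14, 3.14, 3.14].

## Interface

Orientations are given as a unit quaternion [x, y, z, w].
In Python, from plant import sensors, cams, bot, finder gives the robot as it stands.
- The arm moves only by the tool servo_tool, never from a script. Its argument "moves" is one flat list of numbers, 6 for each row, row after row: the shift along the world's x, y, z in cm, then the turn, a rotation vector about the world's x, y, z in degrees. In form: [x, y, z, rx, ry, rz, x, y, z, rx, ry, rz, ...]. A call has 1 to 8 rows; each row is the pose to reach, as a shift and turn from the pose commanded when the call began; what a row does not reach only later rows make up. A row lasts 1/10 s, in which the tool goes at most 50 mm and 8.59 degrees, less where a joint would pass 70% of its speed; a pose out of reach is approached as far as the arm can. A call with a gripper value outside its range is refused whole. "jaw" is the closure, from -1 (fully open) to 1 (shut), set as the call begins (left out, the last holds). The fingers move at their own pace and stop on an object; "squeeze" is the grip in N (left out, the last holds). Time passes only in rows, so rows that repeat a pose let the fingers close. It gives the time, the measured TCP pose, the force, the opening and the grip force at its end, in the units of the state.
- sensors.get_obs(): the state, without advancing time (a new reading comes with each control period).
- cams.camera(name): name is "scene" or "side" or "wrist"; returns (picture, depth): 420x560x3 uint8, blue, green, red; 420x560 float32, mm along the optical axis (not along the pixel's ray), 0 where there is no reading.
- cams.camera_info(name): a dict with "camera_matrix" (3x3 intrinsics, pixels), "R" (3x3) and "t" (3): a world point X has camera coordinates R X + t. Camera axes: x right, y down, z forward; pixel columns grow to the right and rows downward; lengths in mm; the calibration is good to about 2 mm. A picture is of the moment at which its call begins: read the wrist's pose just before it. camera_info takes no time and is no camera call; for the wrist camera it gives the pose at the moment of the call.
- bot.job_done(): hands the job in; it is judged then, once.
Trained networks look in the newest picture that a camera, given by its name, has taken for a name from the list of things; names that differ only in an ending like _2 or _b are one class to them, and where a whole thing is asked for, a point or a joint stands for the part that bears it (a point fixed in the world has none). Each returns a list of dicts, best first, with "p" (0 to 1); they miss things now and then, are a little off and sometimes report something else, mostly with a low value. They report only what shows in the picture. A call takes as long as a camera call. They do not tell look-alikes from the thing itself.
- finder.trace(camera, thing): "mask" (420x560 bool, what is visible of it) and "box" ([left, top, right, bottom] in pixels, round what is visible of it).
The state is a dict: "time_s": time; "q": joint angles; "qd": joint speeds; "effort": joint torques, N m; "tool_pos": TCP position; "tcp_rot": TCP orientation; "wrist_force": force on the tool from outside, world axes, zero at the start; "torque": the same for the moment, N m; "gripper_width": finger opening in mm; "grasp_force": force on a finger pad.
Only numpy, scipy, OpenCV 4.12 (cv2) and the standard library are available. Lean on these libraries where they do the work, as an engineer would, in place of code of your own. Each camera call takes 0.05 s, during which the arm holds its last target. There are 200 camera calls.

## Working session

There is one attempt and no reset: what is moved stays moved. The work goes in short steps, Python scripts to look and compute and a tool call to move; the robot and the scene stay as the last step left them, time stands still between calls to the robot, and variables do not carry over. Pictures are saved under pics/ and viewed, at most 10 in all, crops included, and the job is handed in when it is done.

Besides the shell and the picture viewer there is one more tool, called after ">>>" as a command line: name --argument value ..., lists and objects as JSON in quotes. servo_tool: Moves the arm, as the interface text tells. Its arguments: {"type":"object","properties":{"moves":{"type":"array"},"jaw":{"type":"number"},"squeeze":{"type":"number"}},"required":["moves"]}

```bash
mkdir -p pics; ls
cat > h.py <<'E'
import numpy as np, cv2
from plant import sensors, cams, bot, finder
def pts(cam, depth, mask=None):
    i=cams.camera_info(cam); K=np.array(i["camera_matrix"]);R=np.array(i["R"]);t=np.array(i["t"])
    v,u=np.nonzero((depth>0)&(mask if mask is not None else True))
    z=depth[v,u]; c=np.stack([(u-K[0,2])/K[0,0]*z,(v-K[1,2])/K[1,1]*z,z],1)
    return (c-t)@R, u, v
E
python3 - <<'E'
from h import *
o=sensors.get_obs(); print(o["time_s"],o["tool_pos"],o["tcp_rot"],o["gripper_width"])
ims=[]
for c in ("scene","side"):
    im,d=cams.camera(c); cv2.imwrite(f"pics/{c}0.png",im)
    np.save(f"{c}d.npy",d)
    i=cams.camera_info(c); print(c, -np.array(i["R"]).T@np.array(i["t"]))
    for th in ("isolator","toggle_bar","transducer","draw_rod","red_ring","pointer_mark"):
        for r in finder.trace(c,th):
            P,u,v=pts(c,d,r["mask"]); 
            print(c,th,round(r["p"],2),np.round(r["box"]),r["mask"].sum(), np.round(np.median(P,0)) if len(P) else None, np.round(np.percentile(P,[2,98],axis=0)).tolist() if len(P) else None)
E
```

```text
pics
0.0 [ 203.46337075 -616.72453785  213.64342754] [ 9.87332584e-01  1.58661833e-01 -2.05975139e-04 -8.64917057e-04] 91.91859037455406
scene [-128.29993531  891.30344318  875.04738634]
scene isolator 0.76 [314. 171. 348. 207.] 814 [ 493. -270.   42.] [[453.0, -316.0, 4.0], [547.0, -239.0, 105.0]]
scene isolator 0.59 [334. 193. 392. 255.] 2191 [ 338. -143.   57.] [[286.0, -316.0, 1.0], [411.0, -115.0, 141.0]]
scene toggle_bar 0.61 [364. 193. 392. 219.] 269 [ 321. -172.  111.] [[290.0, -370.0, -0.0], [395.0, -156.0, 145.0]]
scene toggle_bar 0.48 [369. 134. 394. 160.] 153 [ 440. -468.  127.] [[411.0, -690.0, 29.0], [516.0, -445.0, 144.0]]
scene transducer 0.8 [196. 187. 282. 247.] 2453 [670. -24.  33.] [[524.0, -63.0, 5.0], [763.0, 2.0, 98.0]]
scene transducer 0.41 [261. 189. 287. 207.] 333 [ 655. -199.   17.] [[629.0, -236.0, 3.0], [689.0, -175.0, 22.0]]
scene transducer 0.17 [234. 206. 280. 226.] 312 [562. -30.  81.] [[522.0, -49.0, 65.0], [655.0, -18.0, 94.0]]
scene draw_rod 0.69 [236. 205. 280. 224.] 345 [562. -31.  80.] [[522.0, -123.0, 1.0], [658.0, -18.0, 95.0]]
scene red_ring 
[... 776 characters left out ...]
 [[458.0, -311.0, 56.0], [500.0, -282.0, 102.0]]
side transducer 0.74 [164. 216. 269. 267.] 2830 [671. -20.  31.] [[527.0, -155.0, -2.0], [755.0, 5.0, 94.0]]
side draw_rod 0.6 [213. 223. 273. 240.] 431 [571. -28.  75.] [[523.0, -235.0, -4.0], [686.0, -14.0, 89.0]]
side red_ring 0.6 [207. 223. 273. 243.] 432 [571. -28.  75.] [[523.0, -201.0, -3.0], [694.0, -15.0, 88.0]]
side red_ring 0.31 [161. 213. 272. 268.] 2820 [671. -19.  30.] [[527.0, -60.0, -0.0], [755.0, 5.0, 94.0]]
side pointer_mark 0.66 [231. 231. 239. 252.] 128 [603. -20.  33.] [[597.0, -159.0, -2.0], [641.0, -9.0, 70.0]]
side pointer_mark 0.17 [200. 303. 250. 334.] 1219 [547. 237.  12.] [[508.0, 188.0, -1.0], [590.0, 271.0, 14.0]]
```

Run:
```python
import cv2,numpy as np
a=cv2.imread("pics/scene0.png")[110:280,160:420]; b=cv2.imread("pics/side0.png")[140:280,130:400]
f=lambda x:cv2.resize(x,(780,int(x.shape[0]*780/x.shape[1])),interpolation=cv2.INTER_CUBIC)
cv2.imwrite("pics/a.png",f(a)); cv2.imwrite("pics/b.png",f(b))
```

```text
(no output)
```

View pics/a.png

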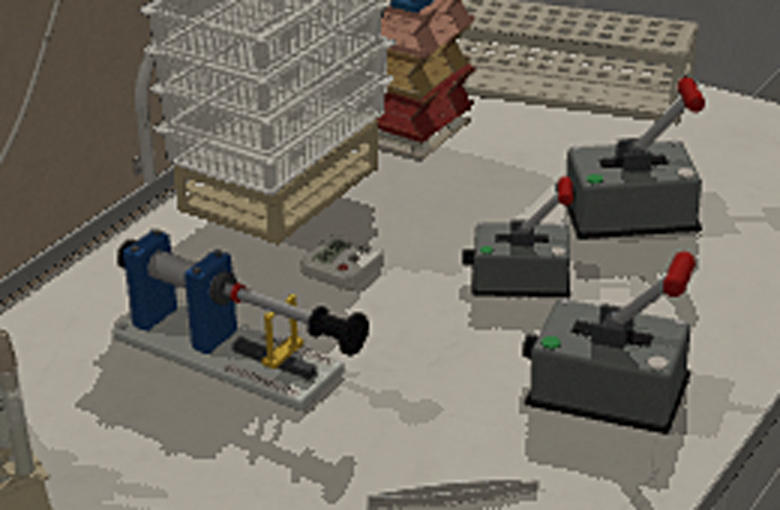

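View pics/b.png

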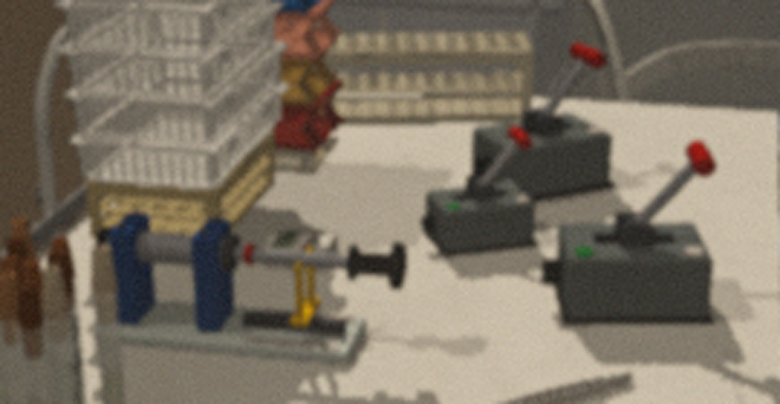

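Run:
```python
from h import *
for c in ("scene","side"):
    im=cv2.imread(f"pics/{c}0.png"); d=np.load(f"{c}d.npy")
    P,u,v=pts(c,d); C=im[v,u].astype(int); b,g,r=C.T
    s=(P[:,0]>430)&(P[:,0]<570)&(P[:,1]>-345)&(P[:,1]<-215)
    top=P[s&(P[:,2]>41)&(P[:,2]<48)]
    print(c,"top",len(top),cv2.minAreaRect(top[:,:2].astype(np.float32)))
    red=(r>1.8*g)&(r>1.8*b)&(r>60)
    bar=P[s&red&(P[:,2]>70)]; print("bar",len(bar),np.percentile(bar,[3,50,97],axis=0).round().tolist())
    gr=P[s&(g>1.3*r)&(g>1.2*b)&(P[:,2]>30)]; print("green",len(gr),np.median(gr,0) if len(gr) else 0)
    t=(P[:,0]>500)&(P[:,0]<800)&(P[:,1]>-80)&(P[:,1]<40)
    R=P[t&red&(P[:,2]>60)]; print("ring",len(R),np.percentile(R,[3,50,97],axis=0).round().tolist())
    ye=(r>1.5*b)&(g>1.35*b)&(r>90)&(g>.6*r); Y=P[t&ye&(P[:,2]>15)]; print("yel",len(Y),np.percentile(Y,[3,50,97],axis=0).round().tolist())
    blue=P[t&(b>1.6*r)&(b>1.2*g)&(P[:,2]>15)]; bt=blue[blue[:,2]>90]; print("blue",len(blue),len(bt),np.percentile(blue,[3,97],axis=0).round().tolist(),cv2.minAreaRect(bt[:,:2].astype(np.float32)) if len(bt)>3 else 0)
    k=P[t&(r<50)&(g<50)&(b<50)&(P[:,2]>50)&(P[:,0]<575)]; print("knob",len(k),np.percentile(k,[2,50,98],axis=0).round().tolist())
    rod=P[t&(P[:,2]>76)&(P[:,2]<90)&(P[:,0]<640)&(P[:,0]>515)]
    m=rod[:,:2].mean(0); _,_,V=np.linalg.svd(rod[:,:2]-m); print("rod",len(rod),m,V[0])
    base=P[t&(P[:,2]>8)&(P[:,2]<15)]; print("base",len(base),cv2.minAreaRect(base[:,:2].astype(np.float32)))
```

```text
scene top 305 ((504.15399169921875, -284.20989990234375), (89.21106719970703, 72.39460754394531), 27.806716918945312)
bar 41 [[457.0, -317.0, 98.0], [468.0, -298.0, 105.0], [480.0, -286.0, 109.0]]
green 11 [ 522.6771129  -250.85523126   46.98073586]
ring 17 [[645.0, -37.0, 71.0], [649.0, -29.0, 82.0], [652.0, -25.0, 87.0]]
yel 102 [[596.0, -54.0, 29.0], [603.0, -23.0, 37.0], [610.0, -11.0, 80.0]]
blue 720 172 [[669.0, -50.0, 19.0], [756.0, -8.0, 99.0]] ((647.1478271484375, -35.855167388916016), (244.0065155029297, 48.92478942871094), 4.494842529296875)
knob 183 [[522.0, -47.0, 64.0], [529.0, -29.0, 81.0], [565.0, -18.0, 95.0]]
rod 211 [569.6828138  -31.10196922] [-0.99998486  0.00550199]
base 621 ((668.4042358398438, -34.410057067871094), (218.30015563964844, 78.15445709228516), 0.33506453037261963)
side top 162 ((503.5960388183594, -277.8421325683594), (84.1378402709961, 64.06388854980469), 28.662424087524414)
bar 34 [[458.0, -315.0, 94.0], [468.0, -293.0, 100.0], [480.0, -285.0, 103.0]]
green 9 [ 522.85653435 -249.41091159   42.76611116]
ring 11 [[646.0, -32.0, 72.0], [649.0, -26.0, 78.0], [651.0, -22.0, 81.0]]
yel 147 [[597.0, -51.0, 26.0], [603.0, -20.0, 42.0], [607.0, -9.0, 75.0]]
blue 471 94 [[671.0, -40.0, 20.0], [753.0, -5.0, 94.0]] ((714.2772827148438, -26.81846809387207), (86.79352569580078, 43.130615234375), 0.9355591535568237)
knob 120 [[523.0, -34.0, 66.0], [538.0, -25.0, 78.0], [562.0, -14.0, 88.0]]
rod 161 [561.87499986 -27.47729592] [ 0.99896316 -0.04552596]
base 721 ((667.4255981445312, -29.688385009765625), (212.45689392089844, 74.00691986083984), 1.8618355989456177)
```

>>> servo_tool --moves '[5.7,7.5,0,0,0,2.5,11.5,15,0,0,0,5,17,22,0,0,0,7.5,22.5,29.9,0,0,0,10,22.5,29.9,0,0,0,10,22.5,29.9,0,0,0,10,22.5,29.9,0,0,0,10,22.5,29.9,0,0,0,10]' --jaw 1 --squeeze 20

```text
time_s: 1.5
tool_pos: [431.5, -313.8, 215.0]
tcp_rot: [0.969, 0.247, 0.001, -0.0]
wrist_force: [0.2, -0.7, 0.1]
gripper_width: 30.0
grasp_force: 0.0
```

>>> servo_tool --moves '[0,0,0,0,0,0,0,0,0,0,0,0]'

```text
time_s: 1.7
tool_pos: [428.6, -318.6, 214.7]
tcp_rot: [0.97, 0.244, -0.0, 0.0]
wrist_force: [0.3, -1.2, -0.3]
gripper_width: 14.0
grasp_force: 0.0
```

Run:
```python
from h import *
im,d=cams.camera("wrist"); cv2.imwrite("pics/w1.png",im)
P,u,v=pts("wrist",d); C=im[v,u].astype(int); b,g,r=C.T
s=(P[:,0]>430)&(P[:,0]<570)&(P[:,1]>-345)&(P[:,1]<-215)
top=P[s&(P[:,2]>40)&(P[:,2]<48)]; print(len(top),cv2.minAreaRect(top[:,:2].astype(np.float32)) if len(top) else 0)
bar=P[s&(r>1.8*g)&(r>1.8*b)&(r>60)&(P[:,2]>70)]; print(len(bar),np.percentile(bar,[3,50,97],axis=0).round().tolist() if len(bar) else 0, cv2.minAreaRect(bar[:,:2].astype(np.float32)) if len(bar)>3 else 0)
```

```text
4068 ((504.0321044921875, -285.15936279296875), (89.42628479003906, 63.53205871582031), 29.300579071044922)
526 [[460.0, -320.0, 100.0], [470.0, -304.0, 103.0], [480.0, -289.0, 105.0]] ((472.3649597167969, -310.74176025390625), (16.107574462890625, 49.52012252807617), 20.879039764404297)
```

View pics/w1.png

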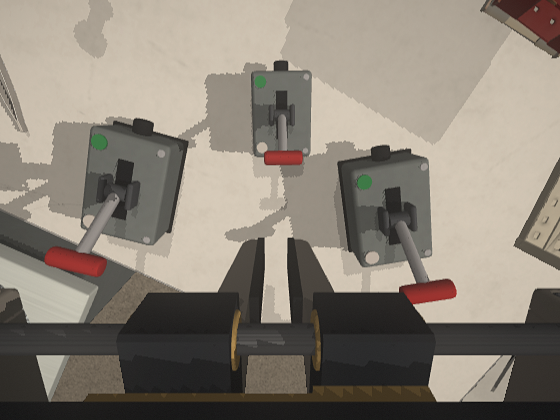

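>>> servo_tool --moves '[0.2,-0.4,-4,0,0,0,0.2,-0.4,-8,0,0,0,0.2,-0.4,-12.5,0,0,0,0.2,-0.4,-12.5,0,0,0,0.2,-0.4,-12.5,0,0,0]'

```text
time_s: 2.25
tool_pos: [429.8, -323.4, 89.7]
tcp_rot: [0.97, 0.243, -0.001, -0.0]
wrist_force: [0.7, 0.0, 0.9]
gripper_width: 0.6
grasp_force: 0.0
```

>>> servo_tool --moves '[1.3,0.7,0,0,0,0,2.6,1.4,0,0,0,0,3.5,1.9,0,0,0,0,4.4,2.4,0,0,0,0,5.3,2.9,0,0,0,0,6.2,3.4,0,0,0,0,7,3.8,0,0,0,0,7.7,4.2,0,0,0,0]'

```text
time_s: 3.05
tool_pos: [508.6, -279.5, 89.5]
tcp_rot: [0.97, 0.244, 0.0, -0.0]
wrist_force: [0.2, 0.6, 0.6]
gripper_width: 0.6
grasp_force: 0.0
```

>>> servo_tool --moves '[0,0,0,0,0,0,0,0,0,0,0,0,0,0,0,0,0,0]'

```text
time_s: 3.35
tool_pos: [507.2, -280.6, 89.4]
tcp_rot: [0.97, 0.244, -0.0, -0.0]
wrist_force: [0.6, -0.3, 0.5]
gripper_width: 0.3
grasp_force: 0.0
```

Run:
```python
from h import *
for c in ("scene","side"):
    im,d=cams.camera(c)
    P,u,v=pts(c,d); C=im[v,u].astype(int); b,g,r=C.T
    s=(P[:,0]>430)&(P[:,0]<580)&(P[:,1]>-345)&(P[:,1]<-215)
    bar=P[s&(r>1.8*g)&(r>1.8*b)&(r>60)&(P[:,2]>70)]; print(len(bar),np.percentile(bar,[3,50,97],axis=0).round().tolist() if len(bar) else 0)
```

```text
34 [[524.0, -283.0, 97.0], [535.0, -260.0, 104.0], [546.0, -251.0, 108.0]]
22 [[527.0, -270.0, 95.0], [535.0, -254.0, 101.0], [544.0, -247.0, 103.0]]
```

>>> servo_tool --moves '[0,0,4.5,0,0,0,0,0,9,0,0,0,0,0,13,0,0,0,1,4.5,13,0,0,-7,2,9,13,0,0,-14,3,13,13,0,0,-21,3.5,17.5,13,0,0,-28.2,3.8,22,13,0,0,-28.2]'

```text
time_s: 4.25
tool_pos: [545.7, -59.0, 219.8]
tcp_rot: [1.0, -0.001, 0.0, 0.0]
wrist_force: [0.9, -0.0, 0.4]
gripper_width: 0.4
grasp_force: 0.0
```

>>> servo_tool --moves '[0,3,0,0,0,0,0,3,0,0,0,0,0,3,0,0,0,0,0,3,0,0,0,0]' --jaw -1

```text
time_s: 4.65
tool_pos: [545.6, -32.1, 219.5]
tcp_rot: [1.0, -0.001, -0.0, 0.0]
wrist_force: [0.4, -0.1, -0.1]
gripper_width: 30.6
grasp_force: 0.0
```

Run:
```python
from h import *
o=sensors.get_obs(); print(o["tool_pos"],o["tcp_rot"])
im,d=cams.camera("wrist"); cv2.imwrite("pics/w2.png",im)
P,u,v=pts("wrist",d); C=im[v,u].astype(int); b,g,r=C.T
t=(P[:,0]>490)&(P[:,0]<800)&(P[:,1]>-90)&(P[:,1]<40)
def q(n,X): print(n,len(X),np.percentile(X,[2,50,98],axis=0).round(1).tolist() if len(X) else 0)
q("ring",P[t&(r>1.8*g)&(r>1.8*b)&(r>60)&(P[:,2]>60)])
q("yel",P[t&(r>1.5*b)&(g>1.35*b)&(r>90)&(g>.6*r)&(P[:,2]>55)])
rod=P[t&(P[:,2]>76)&(P[:,2]<84)&(P[:,0]<640)&(P[:,0]>570)&(abs(P[:,1]+31)<12)]; q("rod",rod)
m=rod[:,:2].mean(0); print(m,np.linalg.svd(rod[:,:2]-m,full_matrices=False)[2][0])
k=P[t&(P[:,2]>62)&(P[:,2]<98)&(P[:,0]<572)&(abs(P[:,1]+31)<25)]
for x in range(510,572,3):
    s=k[(k[:,0]>=x)&(k[:,0]<x+3)]
    if len(s): print(x,len(s),s[:,1].min().round(),s[:,1].max().round(),s[:,2].max().round())
```

```text
[545.57041054 -32.10338418 219.53362556] [ 9.99999661e-01 -7.06694096e-04 -9.13761120e-05  4.13342896e-04]
ring 98 [[647.0, -40.1, 76.6], [649.3, -32.4, 81.7], [651.7, -24.6, 84.1]]
yel 753 [[563.0, -66.0, 74.9], [572.9, -13.6, 325.8], [606.6, -12.7, 332.0]]
rod 750 [[571.2, -37.4, 76.3], [607.5, -32.3, 79.1], [639.0, -27.3, 81.2]]
[606.54375114 -32.50036477] [-0.99994282 -0.01069413]
522 11 -52.0 -16.0 91.0
525 86 -52.0 -15.0 95.0
528 98 -52.0 -15.0 95.0
531 208 -52.0 -16.0 94.0
534 47 -42.0 -25.0 85.0
537 46 -42.0 -25.0 84.0
540 43 -42.0 -25.0 85.0
543 49 -42.0 -25.0 85.0
546 51 -42.0 -25.0 84.0
549 42 -42.0 -25.0 84.0
552 49 -42.0 -25.0 85.0
555 48 -42.0 -25.0 85.0
558 47 -42.0 -25.0 85.0
561 42 -46.0 -20.0 89.0
564 103 -46.0 -20.0 89.0
567 63 -46.0 -22.0 87.0
570 20 -37.0 -28.0 81.0
```

View pics/w2.png

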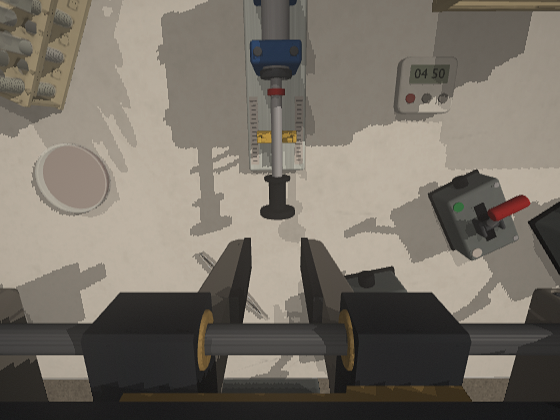

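>>> servo_tool --moves '[0.1,-0.1,-4,0,0,0,0.1,-0.1,-7,0,0,0,0.1,-0.1,-9,0,0,0,0.1,-0.1,-9,0,0,0,0.1,-0.1,-12,0,0,0,0.1,-0.1,-14.5,0,0,0,0.1,-0.1,-16.2,0,0,0,0.1,-0.1,-16.2,0,0,0]'

```text
time_s: 5.5
tool_pos: [545.8, -32.4, 56.6]
tcp_rot: [1.0, -0.0, -0.001, 0.0]
wrist_force: [-0.0, 0.5, -0.4]
gripper_width: 91.6
grasp_force: 0.0
```

>>> servo_tool --moves '[0,0,0,0,0,0,0,0,0,0,0,0,0,0,0,0,0,0,0,0,0,0,0,0,0,0,0,0,0,0,0,0,0,0,0,0,0,0,0,0,0,0,0,0,0,0,0,0]' --jaw 1 --squeeze 40

```text
time_s: 6.3
tool_pos: [546.7, -31.3, 57.6]
tcp_rot: [1.0, 0.001, -0.0, 0.0]
wrist_force: [0.0, -0.5, 0.3]
gripper_width: 30.1
grasp_force: 0.0
```

>>> servo_tool --moves '[0,0,0,0,0,0,0,0,0,0,0,0,0,0,0,0,0,0,0,0,0,0,0,0]'

```text
time_s: 6.7
tool_pos: [546.7, -33.8, 57.5]
tcp_rot: [1.0, -0.0, -0.0, 0.001]
wrist_force: [0.0, -6.0, -0.1]
gripper_width: 16.9
grasp_force: 40.0
```

```bash
cat > m.py <<'E'
from h import *
import sys
o=sensors.get_obs(); print(o["tool_pos"],o["gripper_width"],o["grasp_force"],o["wrist_force"])
def q(n,X): print(n,len(X),np.percentile(X,[2,50,98],axis=0).round(1).tolist(), "mid",(X[:,0].min()+X[:,0].max())/2, X[:,0].mean().round(1)) if len(X) else print(n,0)
for c in ("wrist","scene","side"):
    im,d=cams.camera(c); cv2.imwrite(f"pics/{c}_{sys.argv[1]}.png",im)
    P,u,v=pts(c,d); C=im[v,u].astype(int); b,g,r=C.T
    t=(P[:,0]>560)&(P[:,0]<665)&(P[:,1]>-70)&(P[:,1]<10)
    print(c); q("ring",P[t&(r>1.8*g)&(r>1.8*b)&(r>60)&(P[:,2]>65)&(P[:,2]<95)])
    y=t&(r>1.5*b)&(g>1.35*b)&(r>60)&(g>.6*r)&(P[:,2]<85)
    q("yel",P[y&(P[:,2]>45)])
    q("yelall",P[y&(P[:,2]>18)])
    if c!="wrist":
        s=(P[:,0]>430)&(P[:,0]<580)&(P[:,1]>-345)&(P[:,1]<-215)
        q("bar",P[s&(r>1.8*g)&(r>1.8*b)&(r>60)&(P[:,2]>70)])
E
python3 m.py 3
```

```text
[546.66690673 -33.75160539  57.53482929] 16.900389037850584 40.00408709049225 [ 0.01825287 -5.95390294 -0.10879204]
wrist
ring 536 [[646.8, -39.8, 75.3], [649.3, -32.1, 81.7], [652.3, -24.4, 83.8]] mid 649.5226166417715 649.3
yel 474 [[602.1, -52.1, 47.0], [605.4, -21.9, 76.1], [607.7, -13.3, 78.5]] mid 604.7242013264838 605.3
yelall 1278 [[598.5, -53.8, 29.3], [605.8, -25.2, 31.2], [611.1, -11.2, 78.2]] mid 604.7118668828145 605.6
scene
ring 13 [[646.0, -43.9, 71.7], [649.9, -28.5, 76.1], [661.4, -26.3, 85.4]] mid 654.933396123901 650.5
yel 37 [[600.6, -51.9, 46.3], [602.9, -15.7, 63.5], [607.5, -10.5, 79.6]] mid 604.0770893523375 603.5
yelall 119 [[596.3, -53.7, 26.7], [602.7, -24.0, 34.4], [611.8, -9.7, 78.6]] mid 609.4473479216736 603.2
bar 37 [[526.2, -280.7, 95.4], [533.2, -261.3, 105.2], [546.5, -250.2, 109.0]] mid 536.3843176667641 535.1
side
ring 10 [[646.1, -32.0, 72.4], [648.7, -25.6, 78.3], [650.7, -22.8, 81.4]] mid 648.4832848326544 648.2
yel 66 [[598.0, -50.3, 46.2], [602.6, -15.1, 60.1], [606.5, -10.1, 75.7]] mid 602.1765554070093 602.8
yelall 157 [[596.3, -51.7, 23.3], [602.4, -20.8, 39.8], [609.0, -6.6, 75.2]] mid 605.6184380156033 602.5
bar 24 [[527.7, -275.2, 94.4], [535.3, -257.6, 100.0], [545.1, -247.5, 102.6]] mid 536.5539144745603 536.0
```

>>> servo_tool --moves '[-0.7,-0.05,0,0,0,0,-1.4,-0.05,0,0,0,0,-2.1,-0.05,0,0,0,0,-2.8,-0.05,0,0,0,0,-3.5,-0.05,0,0,0,0,-4.3,-0.05,0,0,0,0,-4.3,-0.05,0,0,0,0,-4.3,-0.05,0,0,0,0]'

```text
time_s: 7.65
tool_pos: [505.8, -34.2, 57.6]
tcp_rot: [1.0, -0.0, 0.002, 0.001]
wrist_force: [6.5, -6.2, -8.7]
gripper_width: 16.9
grasp_force: 40.0
```

```bash
python3 m.py 4; python3 -c "
import cv2
x=cv2.imread('pics/wrist_4.png')[40:200,190:370]; cv2.imwrite('pics/w4c.png',cv2.resize(x,None,fx=3.6,fy=3.6,interpolation=cv2.INTER_CUBIC))"
```

```text
[505.76917078 -34.16461472  57.60316947] 16.87866815613474 40.00254929065704 [ 6.51495087 -6.16122973 -8.72297026]
wrist
ring 544 [[606.0, -40.8, 74.7], [608.5, -32.5, 81.6], [611.5, -24.8, 83.6]] mid 608.8293617335373 608.6
yel 583 [[598.1, -52.1, 46.5], [603.7, -38.1, 76.2], [607.0, -13.2, 78.6]] mid 601.1865901686323 603.6
yelall 1486 [[597.7, -54.2, 29.0], [603.2, -38.1, 31.4], [610.2, -11.7, 78.3]] mid 603.2340854714146 603.3
scene
ring 13 [[605.0, -35.6, 76.1], [608.7, -29.5, 80.5], [612.2, -23.6, 86.0]] mid 608.7058591584121 608.6
yel 38 [[599.0, -53.5, 45.2], [603.2, -16.2, 62.8], [607.7, -12.1, 79.4]] mid 603.5556609556048 603.5
yelall 120 [[596.6, -55.3, 24.8], [603.2, -25.3, 33.7], [612.0, -11.3, 78.8]] mid 608.2071775602457 603.5
bar 37 [[525.1, -282.6, 98.1], [534.5, -261.1, 104.9], [546.4, -248.2, 108.2]] mid 535.7254854804003 535.3
side
ring 12 [[604.9, -33.5, 74.6], [607.5, -25.1, 78.3], [609.6, -20.6, 81.4]] mid 607.2018671828382 607.4
yel 66 [[597.6, -50.3, 45.4], [602.5, -15.2, 59.2], [609.5, -10.1, 75.9]] mid 602.9601433985208 602.8
yelall 161 [[596.3, -51.3, 23.4], [602.5, -21.5, 39.6], [610.2, -6.7, 75.5]] mid 606.090780681998 602.5
bar 0
```

View pics/w4c.png

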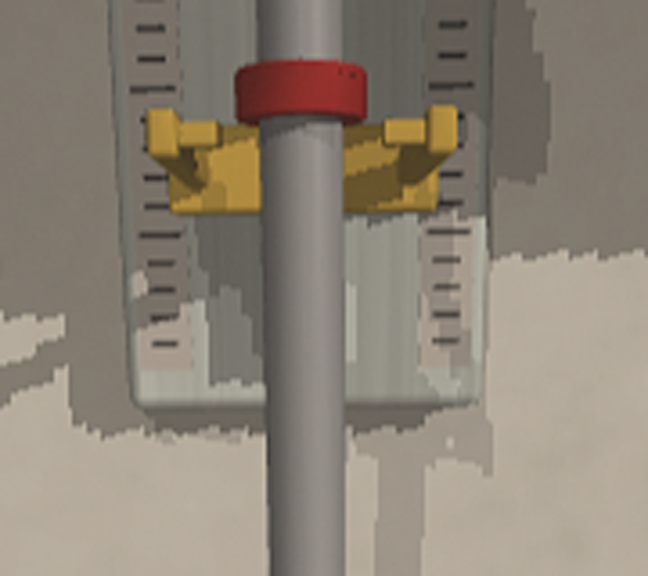

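```bash
cat > w.py <<'E'
from h import *
o=sensors.get_obs(); print(o["tool_pos"],o["gripper_width"])
im,d=cams.camera("wrist"); P,u,v=pts("wrist",d); b,g,r=im[v,u].astype(int).T
t=(P[:,0]>560)&(P[:,0]<665)&(P[:,1]>-70)&(P[:,1]<10)
R=P[t&(r>1.8*g)&(r>1.8*b)&(r>50)&(P[:,2]>80)&(P[:,2]<95)]
y=t&(r>1.5*b)&(g>1.35*b)&(r>60)&(g>.6*r)&(P[:,2]<85)&(P[:,2]>76.5)
Y=P[y]; f=lambda X:(len(X),np.percentile(X[:,0],[1,50,99]).round(1),X[:,0].mean().round(1))
print("ring",f(R)); print("L",f(Y[Y[:,1]>-32])); print("R",f(Y[Y[:,1]<-32]))
E
python3 w.py
```

```text
[506.01249872 -34.17088321  57.60459483] 16.901032294081293
ring (393, array([606.1, 608.8, 611.7]), np.float64(608.8))
L (121, array([601.4, 604.1, 607. ]), np.float64(604.2))
R (126, array([601.6, 604.5, 607.4]), np.float64(604.5))
```

>>> servo_tool --moves '[-0.25,0,0,0,0,0,-0.48,0,0,0,0,0,-0.48,0,0,0,0,0,-0.48,0,0,0,0,0,-0.48,0,0,0,0,0]'

```text
time_s: 8.35
tool_pos: [501.4, -34.2, 57.6]
tcp_rot: [1.0, -0.0, 0.002, 0.001]
wrist_force: [6.4, -6.2, -8.2]
gripper_width: 17.0
grasp_force: 40.0
```

```bash
python3 w.py; python3 m.py 5
```

```text
[501.36921017 -34.22866371  57.59967019] 17.03624090699168
ring (399, array([601.4, 604.1, 607. ]), np.float64(604.1))
L (129, array([601.3, 604.1, 607. ]), np.float64(604.1))
R (139, array([601.6, 604.4, 607.4]), np.float64(604.4))
[501.357105   -34.24570004  57.58890439] 16.644442255916374 40.00269055366516 [ 6.40757694 -6.33129026 -7.960951  ]
wrist
ring 543 [[601.5, -40.8, 75.1], [604.0, -32.6, 81.7], [607.0, -24.8, 83.8]] mid 604.2993136897871 604.0
yel 630 [[598.3, -52.1, 48.2], [603.5, -38.2, 76.1], [606.9, -13.3, 78.5]] mid 600.6058151613952 603.4
yelall 1509 [[597.4, -54.2, 28.9], [602.9, -38.1, 31.6], [609.0, -11.2, 78.2]] mid 602.1575030305987 602.9
scene
ring 14 [[600.7, -37.1, 72.6], [602.5, -28.5, 82.1], [606.2, -25.7, 86.3]] mid 603.6087991155321 603.1
yel 36 [[599.6, -52.4, 47.8], [603.8, -15.9, 64.5], [608.6, -11.6, 78.9]] mid 604.1840732375608 603.9
yelall 119 [[596.2, -53.9, 26.8], [603.4, -24.0, 35.1], [612.1, -10.1, 77.5]] mid 608.4222209871546 603.3
bar 36 [[525.0, -278.6, 99.1], [534.4, -260.3, 106.3], [546.6, -246.3, 109.4]] mid 535.8426688171414 534.8
side
ring 11 [[600.4, -37.7, 72.7], [602.9, -26.6, 78.6], [606.8, -22.2, 80.3]] mid 603.8058652589898 603.1
yel 62 [[598.1, -51.8, 45.8], [602.7, -15.6, 58.8], [607.0, -9.4, 76.3]] mid 601.7884760972927 602.7
yelall 156 [[596.0, -52.0, 22.5], [602.5, -16.9, 38.6], [609.2, -7.9, 75.2]] mid 605.5521270173533 602.5
bar 0
```

```bash
python3 -c "
from h import *
print(bot.job_done())"
```

```text
the job is handed in; nothing more can be done
None
```

The smallest isolator's toggle is over on its on side. The gripper is holding the rod with the red ring level with the yellow pointer, within about 0.3 mm in the wrist camera, and the job is handed in; the call returned no verdict.

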